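Set the paging console to all halls and key the microphone

ROBOT

A 6-joint arm with a two-finger parallel gripper is mounted at the origin on the work surface. World frame = base frame: x ahead of the robot, y to its left, z up, the work surface at z = 0. Lengths are in m, angles in rad, forces in N, time in s.
With the tool pointing down it reaches from about 0.35 to 0.8 m from the base axis. Payload 7.3 kg.
Tool frame: the origin (TCP) lies on the centre line of the jaws, within the pads' length; the fingertips stand 8 mm ahead of it and the grasp point (between the pads) lies 11 mm behind it; z points along the fingers, y is the line along which they close (so a half turn about z gives the same grasp; the last joint's range is limited). The gripper opens to 85 mm and grips with 20 to 120 N. Pads are 22 mm wide; open, the fingers measure 114 mm over their backs; the gripper's body (76 mm by 85 mm) begins 54 mm behind the grasp point. The pads swing forward as they close: fully open they stand 13 mm farther back than shut.
Start: joints at [1.03, 0.342, 1.524, -0, 1.275, -0.146], TCP at [0.202, 0.485, 0.239] pointing down, gripper open.
Joint ranges: [-2.53, 2.53], [-0.77, 2.02], [0.04, 2.7], [-1, 4.14], [0.28, 2.66], [-3.11, 3.11]. Speed limits (rad/s): [2.57, 2.57, 3.14, 3.14, 3.14, 3.14].

INTERFACE

Orientations are given as a unit quaternion [x, y, z, w].
In Python, from station import r gives the robot as it stands.
- The arm moves only by the tool move_arm, never from a script. Its argument "motion" is text: rows parted by semicolons, each of 7 numbers parted by spaces: the shift along the world's x, y, z in units of 25 mm (1.0 is 25 mm), then the turn, a rotation vector about the world's x, y, z in units of 5 degrees (1.0 is 5 degrees), then the opening in per cent of the stroke, from 0 (shut) to 100 (fully open). In form: dx dy dz ax ay az gripper; .... A call has 1 to 8 rows; each row shifts and turns the commanded pose from where the row before left it; what a row does not reach is not made up. A row lasts 1/8 s, in which the tool goes at most 62.5 mm and 10.7 degrees, less where a joint would pass 70% of its speed; a pose out of reach is approached as far as the arm can. A call is refused whole if a number of a shift passes 1 or a number of a turn 1, either way. A call with a gripper value outside its range is refused whole. The fingers move at their own pace and stop on an object; the grip force is fixed at half the most. Time passes only in rows, so rows that do not move let the fingers close. It gives the time, the measured TCP pose, the force, the opening and the grip force at its end, in the units of the state.
- r.get_state(): the state, without advancing time (a new reading comes with each control period).
- r.get_image(name): name is "scene" or "top" or "wrist"; returns a dict with "pixels" (400x640x3 uint8, blue, green, red), "depth" (400x640 float32, m along the optical axis (not along the pixel's ray), 0 where there is no reading), "camera_matrix" (3x3 intrinsics, pixels), "D" ([k1, k2, p1, p2, k3] as OpenCV has them; the pictures are not rectified), "rvec" (rotation vector, rad) and "tvec" (3), from world to camera coordinates, as OpenCV has them; the wrist camera has in their place "tool_from_camera" (4x4, takes a point from camera to tool coordinates, whose origin is the TCP and whose axes are the flange's). Camera axes: x right, y down, z forward; pixel columns grow to the right and rows downward; lengths in m; the calibration is good to about 2 mm. A picture is of the moment at which its call begins: read the wrist's pose just before it.
- r.sign_off(): hands the job in; it is judged then, once.
The state is a dict: "time_s": time; "qpos": joint angles; "qvel": joint speeds; "joint_efforts": joint torques, N m; "tcp_pos": TCP position; "ee_rot": TCP orientation; "contact_force": force on the tool from outside, world axes, zero at the start; "moment": the same for the moment, N m; "opening": finger opening in m; "grasp_force": force on a finger pad.
Only numpy, scipy, OpenCV 4.12 (cv2) and the standard library are available. Lean on these libraries where they do the work, as an engineer would, in place of code of your own. Each camera call takes 0.05 s, during which the arm holds its last target. There are 200 camera calls.

TASK

Put out an all-halls call on the paging console: turn its stiff black selector knob clockwise as far as it goes, to the red dot, then hold the pale talk key fully down for about a second and let it up again. The console only stands on worn, slippery feet, so bear down on it while you turn, firmly but without leaning your weight on it, so that it neither swings round nor slides on the desk; leave it standing there, hands off, with the selector still on the red dot, and leave everything else on the desk where it is.

Things in the scene. Friction and masses are not known exactly. Their poses are not given: they have to be found in the camera images.
- console: Paging console: dark grey flat plastic box, 150 deep (x), 230 wide (y), top face 48 mm above the desk, 0.4 to 0.55 kg, loose on 4 hard feet at x +-46, y +-78 mm (friction about 0.16). Under its own weight it swings round with the knob; about 17 to 25 N more on the knob holds it. Origin: centre of underside; x to its back, y left, z up; the front (-x) faces the robot.
- selector (a joint): Selector knob angle in rad, growing clockwise seen from above; 0 at the first white dot, 2.4 at the hard end stop, pointer on the red dot. Stiff: takes about 0.40 N m all the way, no clicks, stays where left. At value q the pointer stands 1.2 - q rad counter-clockwise from the console's x axis.
- selector_grip (a point): Point on the knob's vertical axis (console x +5, y -62 mm), 26 mm above the top face. Black knob: round skirt 48 mm across, 4 mm high, and on it an upright bar to hold, 46 long, 14 thick, from 4 to 36 mm above the top face. Turns with the knob: x along the bar to its pointer end (white line), y across it, z up.
- talk (a joint): How far the talk key is pressed, in m: 0 up, 0.005 fully down. Sprung: starts to move at about 2 N, fully down at about 6 N, comes up by itself.
- talk_top (a point): Centre of the top face of the talk key, a pale grey rectangular key with a green stripe, 30 mm (x) by 46 mm (y), its top 9 mm above the console's top face when up, at console x -35, y +32 mm. It moves straight down when pressed.
- console_mic (a point): Top centre of the gooseneck's socket in the console's back left corner (console x +52, y +96, z +57 mm); shows how far the console has swung. The black gooseneck microphone rises from it to 177 mm above the desk, leaning out left to console y +150 mm.
- desk: The wooden desk that everything stands on, its top at z = 0. More than 35 N between console and desk, its weight of 4 to 5.5 N included, is too hard.
- radio: Black two-way radio lying on the desk, about 190 x 58 x 34 mm with its stubby aerial. Origin: middle of the underside. Leave alone.
- stapler: Red stapler, 135 x 36 x 57 mm. Origin: centre of the underside. Leave alone.
- stamp: Rubber stamp with a wooden handle, 40 x 66 mm, 81 mm high. Origin: centre of the underside. Leave alone.
- pencup: Blue cup with three pens, 76 mm across, pens to 154 mm high. Origin: centre of the underside. Leave alone.
- mouse: Black computer mouse, 105 x 60 x 33 mm. Origin: centre of the underside. Leave alone.
- marker: Yellow text marker with a green cap lying flat, 120 x 17 x 15 mm. Origin: middle of the underside. Leave alone.

How it is judged:
On the way, in this order (a step that is already met when the one before it is completed fails the run):
1. the selector is turned clockwise to its end stop at the red dot (value of joint selector above 2.3 rad), for 0.2 s.
2. then the talk key is held fully down for about a second (value of joint talk above 0.004 m and value of joint selector above 2.27 rad), for 0.8 s.
At the end, for the whole second after the job is handed in: The selector rests at its end stop (above 2.27 of 2.4 rad), the talk key is up (below 1 mm), the console stands flat and still, its origin and gooseneck socket each within 20 mm of where they started, and the six small desk things within 25 mm of where they started (value of joint selector above 2.27 rad and value of joint talk below 0.001 m and distance of each of console, console_mic from where it was at the start of the episode below 0.02 m and linear speed of console below 0.01 m/s and angle between console's own z axis and vertical below 0.05 rad and distance of each of radio, stapler, stamp, pencup, mouse, marker from where it was at the start of the episode below 0.025 m); the robot touches nothing.
It fails at once if the console swings round or slides by more than 20 mm (distance of any of console, console_mic from where it was at the start of the episode above 0.02 m).
It fails at once if the console is pressed onto the desk with more than 35 N (contact force between console and desk above 35 N).
It fails at once if the talk key is pressed before the selector is at the red dot (value of joint talk above 0.0025 m and value of joint selector below 2.25 rad).
It fails at once if something else on the desk is pushed by more than 25 mm (distance of any of radio, stapler, stamp, pencup, mouse, marker from where it was at the start of the episode above 0.025 m).
It also fails if it takes over 51 s, if anything falls off the work surface, if the arm or the gripper's body presses on something with over 40 N, if the wrist force passes 120 N, or if a joint passes its speed limit or range.

## Working session

There is one attempt and no reset: what is moved stays moved. The work goes in short steps, Python scripts to look and compute and a tool call to move; the robot and the scene stay as the last step left them, time stands still between calls to the robot, and variables do not carry over. Pictures are saved under pics/ and viewed, at most 10 in all, crops included, and the job is handed in when it is done.

Besides the shell and the picture viewer there is one more tool, called as name(argument=value, ...) on one line, values as JSON. move_arm: Moves the arm, as the interface text tells. Its arguments: {"type":"object","properties":{"motion":{"type":"string"}},"required":["motion"]}

```bash
mkdir -p pics; ls; python3 - <<'E'
from station import r
import cv2,numpy as np,pickle
s=r.get_state();print(s)
d={}
for n in("top","scene"):
    d[n]=r.get_image(n);cv2.imwrite(f"pics/{n}0.png",d[n]["pixels"])
    print(n,d[n]["camera_matrix"].tolist(),d[n]["D"],d[n]["rvec"],d[n]["tvec"])
pickle.dump(d,open("im0.pkl","wb"))
E
```

```text
pics
{'time_s': 0.0, 'qpos': array([ 1.03002953e+00,  3.42721033e-01,  1.52504846e+00, -2.50320813e-05,
        1.27539660e+00, -1.45974375e-01]), 'qvel': array([-1.41932889e-03,  5.06389825e-04,  4.58764052e-04,  1.81339844e-05,
       -5.84602838e-04, -4.98610960e-04]), 'joint_efforts': array([ 8.21325339e-04, -4.33666849e+01, -2.46015877e+01, -1.82233994e-04,
        7.56882364e-03,  5.71298187e-06]), 'tcp_pos': array([0.20168781, 0.48427668, 0.23861586]), 'ee_rot': array([ 1.96113133e-01,  9.80580960e-01, -7.44825013e-04, -2.53586917e-04]), 'contact_force': array([-0.16496997, -0.48135409, -0.39055687]), 'moment': array([0.04914632, 0.00719949, 0.00574217]), 'grasp_force': 0.0, 'opening': 0.08542715986817517}
top [[454.15096459737043, 0.0, 321.51120671963173], [0.0, 454.15096459737043, 196.29026781643785], [0.0, 0.0, 1.0]] [-0.07061958  0.          0.          0.          0.        ] [ 2.19590943 -2.1838182   0.0753039 ] [-0.01062122  0.49207154  1.18156916]
scene [[483.93471663743486, 0.0, 319.4966695792129], [0.0, 483.93471663743486, 198.1584916621537], [0.0, 0.0, 1.0]] [-0.10970944  0.          0.          0.          0.        ] [ 2.35286094  1.20339968 -0.31629415] [-0.281756   -0.31235554  1.57675306]
```

View pics/top0.png

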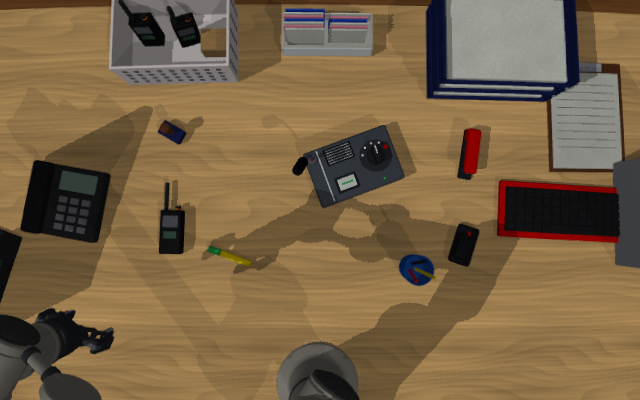

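View pics/scene0.png

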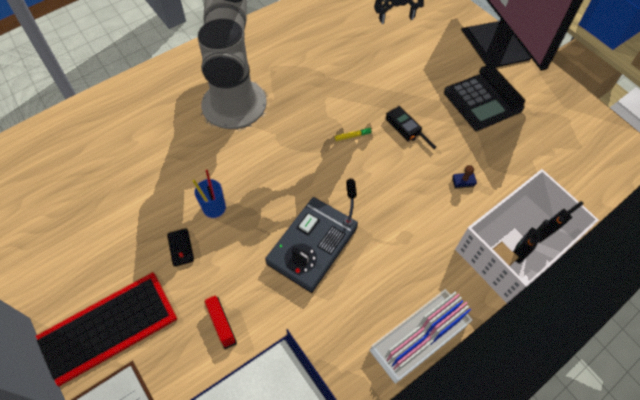

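```bash
cat > h.py <<'E'
import cv2,numpy as np
def ray(im,uv,z):
    uv=np.array(uv,float).reshape(-1,1,2)
    n=cv2.undistortPoints(uv,im["camera_matrix"],im["D"])[:,0]
    R=cv2.Rodrigues(im["rvec"])[0];t=np.array(im["tvec"]).ravel()
    c=-R.T@t;d=np.c_[n,np.ones(len(n))]@R
    return c+d*((z-c[2])/d[:,2])[:,None]
def proj(im,p):
    return cv2.projectPoints(np.array(p,float).reshape(-1,3),im["rvec"],im["tvec"],im["camera_matrix"],im["D"])[0][:,0]
def cloud(im):
    h,w=im["depth"].shape;v,u=np.mgrid[:h,:w]
    n=cv2.undistortPoints(np.stack([u,v],-1).reshape(-1,1,2).astype(float),im["camera_matrix"],im["D"])[:,0]
    R=cv2.Rodrigues(im["rvec"])[0];t=np.array(im["tvec"]).ravel()
    P=(np.c_[n,np.ones(len(n))]*im["depth"].reshape(-1,1)-t)@R
    return P.reshape(h,w,3)
E
python3 - <<'E'
import pickle;from h import *
d=pickle.load(open("im0.pkl","rb"))
t=d["top"];P=cloud(t)
roi=np.zeros((400,640),bool);roi[115:215,295:415]=1
m=roi&(P[...,2]>.038)&(P[...,2]<.056)
q=P[m][:,:2];print(m.sum(),np.median(P[m][:,2]))
(c,s,a)=cv2.minAreaRect(q.astype(np.float32));print("rect",c,s,a)
k=roi&(P[...,2]>.072)&(P[...,2]<.095)&(np.arange(640)[None]>350)
print("knob",k.sum(),P[k].mean(0),np.median(P[k][:,2]),cv2.minAreaRect(P[k][:,:2].astype(np.float32)))
for n in d:
    px=d[n]["pixels"].astype(int);g=px.min(2)
    mm=np.zeros_like(g,bool)
    if n=="top":mm[160:200,325:370]=1
    else: mm[205:240,290:325]=1
    mm&=g>140
    v,u=np.nonzero(mm);print(n,"key",mm.sum(),u.mean(),v.mean(),ray(d[n],[[u.mean(),v.mean()]],.057))
    c=cv2.minAreaRect(ray(d[n],np.c_[u,v],.057)[:,:2].astype(np.float32));print(c)
a=cv2.resize(t["pixels"][110:215,290:412],None,fx=6,fy=5.6,interpolation=cv2.INTER_CUBIC)
cv2.imwrite("pics/c.png",cv2.resize(t["pixels"][115:210,290:410],None,fx=6,fy=6,interpolation=cv2.INTER_CUBIC))
E
```

```text
4727 0.048127523507917706
rect (0.570794403553009, -0.09053623676300049) (0.15046843886375427, 0.2311951220035553) 20.643539428710938
knob 113 [ 0.59651628 -0.14578121  0.08308445] 0.08339998987653681 ((0.5971739888191223, -0.1460471749305725), (0.04611608013510704, 0.013914862647652626), 18.217159271240234)
top key 160 345.13125 182.125 [[ 0.52603078 -0.0678808   0.057     ]]
((0.5312978029251099, -0.056421756744384766), (0.04604063183069229, 0.07162337750196457), 15.613584518432617)
scene key 167 308.68263473053895 221.48502994011977 [[ 0.526608   -0.07064278  0.057     ]]
((0.5245935916900635, -0.062318574637174606), (0.03338456526398659, 0.06966128945350647), 10.904229164123535)
```

View pics/c.png

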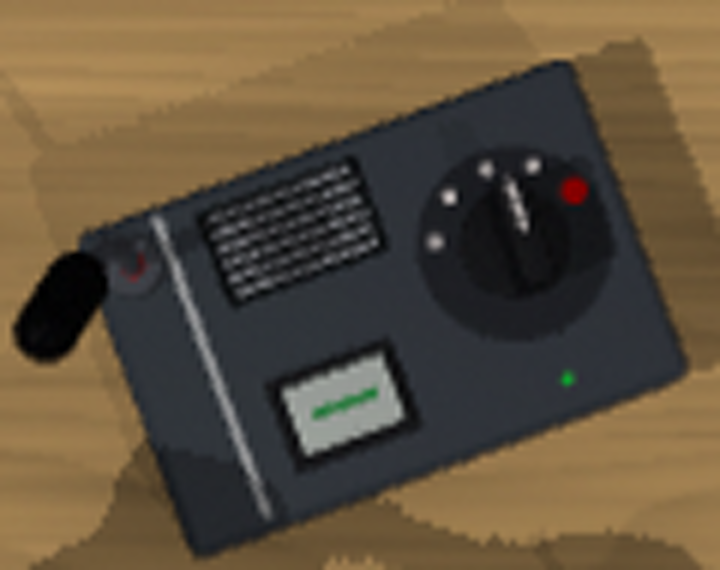

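move_arm(motion=".62 -1 0 0 0 .34 100;.62 -1 0 0 0 .34 100;.62 -1 0 0 0 .34 100;.62 -1 0 0 0 .34 100;.62 -1 0 0 0 .34 100;.62 -1 0 0 0 .34 100;.62 -1 0 0 0 .34 100;.62 -1 0 0 0 .34 100")

```text
time_s: 1.1
tcp_pos: [0.3262, 0.2837, 0.2391]
ee_rot: [0.078, 0.997, -0.0, -0.0]
contact_force: [0.0, -0.2, -0.6]
opening: 0.0848
grasp_force: 0.0
```

move_arm(motion=".62 -1 0 0 0 .34 100;.62 -1 0 0 0 .34 100;.62 -1 0 0 0 .34 100;.62 -1 0 0 0 .34 100;.62 -1 0 0 0 .34 100;.62 -1 0 0 0 .34 100;.62 -1 0 0 0 .34 100;.62 -1 0 0 0 .34 100")

```text
time_s: 2.1
tcp_pos: [0.4502, 0.0837, 0.239]
ee_rot: [-0.04, 0.999, 0.0, -0.0]
contact_force: [-0.0, 0.4, 0.6]
opening: 0.0853
grasp_force: 0.0
```

move_arm(motion=".62 -1 0 0 0 .34 60;.62 -1 0 0 0 .34 60;.62 -1 0 0 0 .34 60;.62 -1 0 0 0 .34 60;.62 -1 0 0 0 .34 60;.62 -1 0 0 0 .34 60;.62 -1 0 0 0 .34 60;.62 -1 0 0 0 .34 60")

```text
time_s: 3.1
tcp_pos: [0.5741, -0.1161, 0.2388]
ee_rot: [-0.158, 0.987, 0.0, -0.0]
contact_force: [0.5, 0.5, -0.1]
opening: 0.0512
grasp_force: 0.0
```

move_arm(motion=".94 -.61 0 0 0 0 60;0 -.61 0 0 0 0 60;0 0 0 0 0 0 60;0 0 0 0 0 0 60")

```text
time_s: 3.6
tcp_pos: [0.5967, -0.1453, 0.2394]
ee_rot: [-0.158, 0.987, 0.0, -0.0]
contact_force: [-0.0, 0.9, 0.5]
opening: 0.0511
grasp_force: 0.0
```

```bash
python3 - <<'E'
from station import r
from h import *
from scipy.spatial.transform import Rotation as Ro
s=r.get_state();im=r.get_image("wrist")
T=im["tool_from_camera"];h,w=im["depth"].shape;v,u=np.mgrid[:h,:w]
n=cv2.undistortPoints(np.stack([u,v],-1).reshape(-1,1,2).astype(float),im["camera_matrix"],im["D"])[:,0]
d=im["depth"].reshape(-1,1)
P=np.c_[n,np.ones(len(n))]*d@T[:3,:3].T+T[:3,3]
W=Ro.from_quat(s["ee_rot"]).apply(P)+s["tcp_pos"]
ok=(d[:,0]>0)
k=ok&(W[:,2]>.076)&(W[:,2]<.095)&(np.hypot(W[:,0]-.597,W[:,1]+.146)<.04)
print(s["tcp_pos"],s["contact_force"],k.sum(),np.median(W[k],0),cv2.minAreaRect(W[k][:,:2].astype(np.float32)))
f=ok&(W[:,2]>.04)&(W[:,2]<.0505);print(np.median(W[f],0))
cv2.imwrite("pics/w.png",im["pixels"])
E
```

```text
[ 0.59672327 -0.14534061  0.23938005] [-0.03380767  0.86732388  0.45187273] 625 [ 0.59437399 -0.14747291  0.08311779] ((0.595948338508606, -0.1471482366323471), (0.046510349959135056, 0.013241917826235294), 18.383010864257812)
[ 0.56420475 -0.10005125  0.04754971]
```

View pics/w.png

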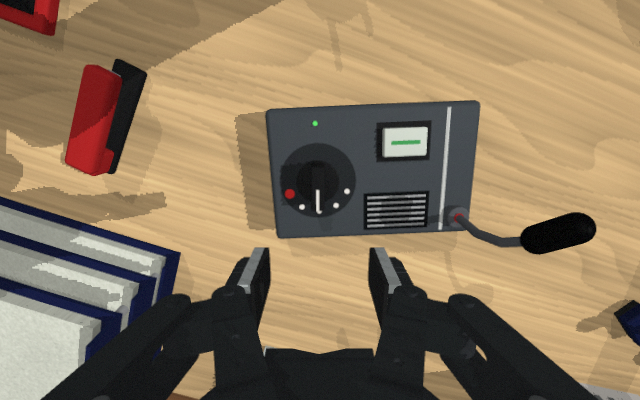

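The wrist view shows the knob bar at (318,190), lined up with the jaws' direction. All estimates agree to within 2 mm, so I'll descend.

move_arm(motion="0 -.05 -1 0 0 0 60;0 0 -1 0 0 0 60;0 0 -1 0 0 0 60;0 0 -1 0 0 0 60;0 0 -1 0 0 0 60;0 0 -1 0 0 0 60;0 0 -.5 0 0 0 60;0 0 -.4 0 0 0 60")

```text
time_s: 4.65
tcp_pos: [0.5976, -0.1468, 0.0669]
ee_rot: [-0.158, 0.987, -0.0, 0.0]
contact_force: [0.4, -1.6, 0.5]
opening: 0.0513
grasp_force: 0.0
```

move_arm(motion="0 0 -.1 0 0 0 60;0 0 0 0 0 0 60")

```text
time_s: 4.9
tcp_pos: [0.5977, -0.1472, 0.0648]
ee_rot: [-0.158, 0.987, -0.0, 0.0]
contact_force: [0.1, 1.0, -0.2]
opening: 0.0517
grasp_force: 0.0
```

move_arm(motion="0 0 0 0 0 0 35;0 0 0 0 0 0 25;0 0 0 0 0 0 22;0 0 0 0 0 0 22")

```text
time_s: 5.4
tcp_pos: [0.5975, -0.1471, 0.0644]
ee_rot: [-0.158, 0.987, 0.0, 0.0]
contact_force: [-0.7, 0.3, -0.8]
opening: 0.0189
grasp_force: 0.0
```

move_arm(motion="0 0 0 0 0 0 15;0 0 0 0 0 0 10;0 0 0 0 0 0 0;0 0 0 0 0 0 0;0 0 0 0 0 0 0")

```text
time_s: 6.02
tcp_pos: [0.5974, -0.1471, 0.0645]
ee_rot: [-0.158, 0.987, -0.0, 0.0]
contact_force: [-1.3, 0.1, 4.0]
opening: 0.0129
grasp_force: 58.8
```

Gripped on the bar. Now press gently in small steps.

move_arm(motion="0 0 -.04 0 0 0 0;0 0 0 0 0 0 0")

```text
time_s: 6.28
tcp_pos: [0.5975, -0.1471, 0.0645]
ee_rot: [-0.158, 0.987, -0.0, 0.0]
contact_force: [-4.1, 1.0, 10.5]
opening: 0.013
grasp_force: 60.0
```

move_arm(motion="0 0 -.04 0 0 0 0;0 0 0 0 0 0 0")

```text
time_s: 6.52
tcp_pos: [0.5976, -0.1471, 0.0644]
ee_rot: [-0.158, 0.987, -0.0, 0.0]
contact_force: [-5.8, 2.4, 16.1]
opening: 0.0131
grasp_force: 60.8
```

move_arm(motion="-.03 0 -.04 0 0 0 0;0 0 0 0 0 0 0")

```text
time_s: 6.78
tcp_pos: [0.5975, -0.1472, 0.0644]
ee_rot: [-0.158, 0.987, -0.001, 0.001]
contact_force: [-6.2, 2.7, 21.3]
opening: 0.0131
grasp_force: 61.4
```

move_arm(motion="-.02 0 -.015 0 0 0 0;0 0 0 0 0 0 0")

```text
time_s: 7.02
tcp_pos: [0.5975, -0.1472, 0.0644]
ee_rot: [-0.158, 0.987, -0.001, 0.002]
contact_force: [-4.3, 2.9, 23.7]
opening: 0.0133
grasp_force: 61.5
```

move_arm(motion="-.02 0 0 0 0 -.5 0;-.02 0 0 0 0 -.5 0;0 0 0 0 0 -.5 0;0 0 0 0 0 -.5 0")

```text
time_s: 7.52
tcp_pos: [0.5974, -0.1472, 0.0644]
ee_rot: [-0.071, 0.997, -0.001, 0.003]
contact_force: [-2.0, 3.5, 20.7]
opening: 0.0131
grasp_force: 61.3
```

move_arm(motion="-.01 .02 -.02 0 0 -.5 0;0 .01 0 0 0 -.5 0;0 0 0 0 0 -.5 0;0 0 0 0 0 -.5 0")

```text
time_s: 8.02
tcp_pos: [0.5974, -0.1471, 0.0644]
ee_rot: [0.016, 1.0, -0.001, 0.004]
contact_force: [-1.3, 0.1, 22.6]
opening: 0.0132
grasp_force: 61.6
```

```bash
cat > chk.py <<'E'
from station import r
from h import *
s=r.get_state();print(s["tcp_pos"],s["contact_force"],s["moment"])
t=r.get_image("top");P=cloud(t)
roi=np.zeros((400,640),bool);roi[115:215,295:415]=1
g=t["pixels"].astype(int).min(2)
m=np.zeros_like(g,bool);m[165:200,325:362]=1;m&=g>130
v,u=np.nonzero(m);print("key",m.sum(),u.mean(),v.mean())
f=roi&(P[...,2]>.038)&(P[...,2]<.056);print(cv2.minAreaRect(P[f][:,:2].astype(np.float32)))
import sys;cv2.imwrite(f"pics/{sys.argv[1]}.png",cv2.resize(t["pixels"][100:230,270:430],None,fx=4,fy=4))
E
python3 chk.py k1
```

```text
[ 0.59742447 -0.1471008   0.06435571] [-1.25742455  0.08813736 22.59392309] [0.30481225 0.55212719 0.37891037]
key 52 334.4230769230769 184.44230769230768
((0.5707098245620728, -0.09051990509033203), (0.14986418187618256, 0.23046262562274933), 20.74161720275879)
```

move_arm(motion="0 0 -.01 0 0 -.6 0;0 0 0 0 0 -.6 0;0 0 0 0 0 -.6 0;0 0 0 0 0 -.6 0")

```text
time_s: 8.57
tcp_pos: [0.5974, -0.1471, 0.0643]
ee_rot: [0.121, 0.993, -0.001, 0.004]
contact_force: [-1.6, 1.7, 24.3]
opening: 0.0134
grasp_force: 61.9
```

move_arm(motion="0 0 0 0 0 -.6 0;0 0 0 0 0 -.6 0;0 0 0 0 0 -.6 0;0 0 0 0 0 -.6 0")

```text
time_s: 9.07
tcp_pos: [0.5974, -0.1471, 0.0643]
ee_rot: [0.224, 0.975, -0.001, 0.004]
contact_force: [-2.5, 1.6, 24.1]
opening: 0.0131
grasp_force: 61.9
```

```bash
python3 chk.py k2
```

```text
[ 0.59739788 -0.14714224  0.0643315 ] [-2.47197081  1.63270619 24.08414369] [0.29175288 0.65037857 0.4091047 ]
key 53 334.54716981132077 184.41509433962264
((0.5709928870201111, -0.09007178246974945), (0.15022416412830353, 0.23010599613189697), 20.97025489807129)
```

move_arm(motion="0 0 0 0 0 -.6 0;0 0 0 0 0 -.6 0;0 0 0 0 0 -.6 0;0 0 0 0 0 -.6 0;0 0 0 0 0 -.6 0;0 0 0 0 0 -.6 0")

```text
time_s: 9.88
tcp_pos: [0.5974, -0.1472, 0.0643]
ee_rot: [0.373, 0.928, 0.0, 0.004]
contact_force: [-1.4, 1.2, 24.1]
opening: 0.0131
grasp_force: 61.9
```

```bash
python3 chk.py k3
```

```text
[ 0.59742277 -0.14715419  0.0643431 ] [-1.44119784  1.21573637 24.06931808] [0.2591981  0.58474675 0.44865933]
key 53 334.54716981132077 184.41509433962264
((0.5711702108383179, -0.09024839103221893), (0.15021435916423798, 0.23062880337238312), 21.035200119018555)
```

move_arm(motion="0 0 0 0 0 -.4 0;0 0 0 0 0 -.3 0;0 0 0 0 0 0 0")

```text
time_s: 10.3
tcp_pos: [0.5974, -0.1471, 0.0644]
ee_rot: [0.401, 0.916, 0.0, 0.004]
contact_force: [-2.0, 1.6, 23.3]
opening: 0.0127
grasp_force: 61.8
```

```bash
python3 chk.py k4
```

```text
[ 0.59744962 -0.14710318  0.06436343] [-1.97249956  1.57903812 23.28757201] [0.29763289 0.65920888 0.1894965 ]
key 53 334.54716981132077 184.41509433962264
((0.5710299015045166, -0.09044644236564636), (0.14983253180980682, 0.23116378486156464), 21.108463287353516)
```

move_arm(motion="0 0 0 0 0 -.3 0;0 0 0 0 0 -.2 0")

```text
time_s: 10.6
tcp_pos: [0.5974, -0.1475, 0.0644]
ee_rot: [0.421, 0.907, -0.0, 0.004]
contact_force: [-2.6, 0.0, 23.6]
opening: 0.0128
grasp_force: 62.0
```

```bash
python3 chk.py k5
```

```text
[ 0.59739454 -0.14745438  0.06437367] [-2.58807598  0.03667588 23.64476502] [-0.01731836  0.72690058  0.58312141]
key 58 334.7586206896552 183.8448275862069
((0.5720354318618774, -0.08957690000534058), (0.15024900436401367, 0.22974088788032532), 20.171262741088867)
```

move_arm(motion="0 0 0 0 0 .1 0;0 0 0 0 0 .1 0;0 0 .08 0 0 0 0;.03 0 .08 0 0 0 0;0 0 0 0 0 0 0")

```text
time_s: 11.28
tcp_pos: [0.5961, -0.1466, 0.0645]
ee_rot: [0.413, 0.911, 0.0, 0.001]
contact_force: [1.1, -0.7, 5.1]
opening: 0.0133
grasp_force: 59.6
```

move_arm(motion="0 0 0 0 0 0 30;0 0 0 0 0 0 60;0 0 0 0 0 0 60;0 0 0 0 0 0 60")

```text
time_s: 11.78
tcp_pos: [0.5955, -0.1463, 0.064]
ee_rot: [0.413, 0.911, 0.0, -0.0]
contact_force: [-0.9, -0.1, -0.7]
opening: 0.051
grasp_force: 0.0
```

move_arm(motion="0 0 .5 0 0 0 60;0 0 1 0 0 0 60;0 0 1 0 0 0 60;0 0 1 0 0 0 60;0 0 0 0 0 0 60")

```text
time_s: 12.4
tcp_pos: [0.597, -0.1468, 0.1546]
ee_rot: [0.413, 0.911, 0.0, 0.003]
contact_force: [0.2, 0.7, -0.4]
opening: 0.0513
grasp_force: 0.0
```

```bash
python3 chk.py k6;python3 - <<'E'
from station import r
from h import *
from scipy.spatial.transform import Rotation as Ro
s=r.get_state();im=r.get_image("wrist")
T=im["tool_from_camera"];h,w=im["depth"].shape;v,u=np.mgrid[:h,:w]
n=cv2.undistortPoints(np.stack([u,v],-1).reshape(-1,1,2).astype(float),im["camera_matrix"],im["D"])[:,0]
d=im["depth"].reshape(-1,1)
W=Ro.from_quat(s["ee_rot"]).apply(np.c_[n,np.ones(len(n))]*d@T[:3,:3].T+T[:3,3])+s["tcp_pos"]
k=(d[:,0]>0)&(W[:,2]>.074)&(W[:,2]<.095)&(np.hypot(W[:,0]-.597,W[:,1]+.146)<.035)
print(k.sum(),cv2.minAreaRect(W[k][:,:2].astype(np.float32)))
cv2.imwrite("pics/w2.png",im["pixels"])
E
```

```text
[ 0.59695502 -0.14680948  0.15460035] [ 0.2067407   0.6536199  -0.37097887] [ 0.00182739  0.01623903 -0.04443899]
key 61 335.08196721311475 184.24590163934425
((0.5701748132705688, -0.08926688134670258), (0.1504676640033722, 0.22973424196243286), 19.99690055847168)
1175 ((0.5941575169563293, -0.1454671025276184), (0.013786557130515575, 0.04556146264076233), 40.753143310546875)
```

View pics/w2.png

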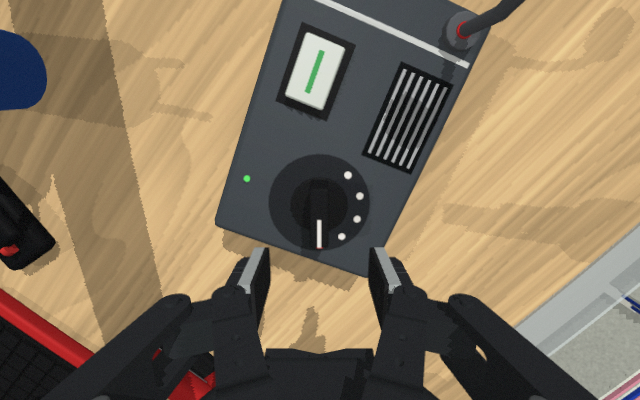

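move_arm(motion="-.7 .75 0 0 0 0 0;-.7 .75 0 0 0 0 0;-.7 .75 0 0 0 0 0;-.72 .77 0 0 0 0 0;0 0 0 0 0 0 0;0 0 0 0 0 0 0")

```text
time_s: 13.25
tcp_pos: [0.5256, -0.0713, 0.1513]
ee_rot: [0.413, 0.911, -0.0, -0.0]
contact_force: [0.2, 0.2, -0.2]
opening: 0.0001
grasp_force: 0.0
```

move_arm(motion="0 0 -1 0 0 0 0;0 0 -1 0 0 0 0;0 0 -.8 0 0 0 0;0 0 -.4 0 0 0 0;0 0 0 0 0 0 0")

```text
time_s: 13.88
tcp_pos: [0.5252, -0.0712, 0.0711]
ee_rot: [0.413, 0.911, -0.0, -0.001]
contact_force: [0.1, -0.8, 0.3]
opening: -0.0005
grasp_force: 0.0
```

move_arm(motion=".04 0 -.2 0 0 0 0;0 0 -.1 0 0 0 0;0 0 0 0 0 0 0")

```text
time_s: 14.25
tcp_pos: [0.5267, -0.071, 0.0647]
ee_rot: [0.413, 0.911, 0.0, 0.001]
contact_force: [0.8, -0.6, 1.6]
opening: -0.0
grasp_force: 1.1
```

move_arm(motion="0 0 -.1 0 0 0 0;0 0 0 0 0 0 0")

```text
time_s: 14.5
tcp_pos: [0.5267, -0.071, 0.0621]
ee_rot: [0.413, 0.911, 0.0, 0.001]
contact_force: [0.4, -0.6, 4.6]
opening: 0.0
grasp_force: 2.0
```

move_arm(motion="0 0 -.08 0 0 0 0;0 0 0 0 0 0 0")

```text
time_s: 14.75
tcp_pos: [0.5267, -0.071, 0.0601]
ee_rot: [0.413, 0.911, 0.0, 0.001]
contact_force: [0.9, -0.4, 5.4]
opening: 0.0005
grasp_force: 2.7
```

move_arm(motion="0 0 -.05 0 0 0 0;0 0 -.03 0 0 0 0;0 0 0 0 0 0 0")

```text
time_s: 15.12
tcp_pos: [0.5268, -0.071, 0.0598]
ee_rot: [0.413, 0.911, 0.0, 0.001]
contact_force: [-4.3, 1.3, 20.7]
opening: 0.0
grasp_force: 10.7
```

move_arm(motion="0 0 0 0 0 0 0;0 0 0 0 0 0 0;0 0 0 0 0 0 0;0 0 0 0 0 0 0;0 0 0 0 0 0 0;0 0 0 0 0 0 0")

```text
time_s: 15.88
tcp_pos: [0.5267, -0.071, 0.0598]
ee_rot: [0.413, 0.911, 0.0, 0.001]
contact_force: [-3.6, 1.6, 21.2]
opening: -0.0001
grasp_force: 10.7
```

move_arm(motion="0 0 0 0 0 0 0;0 0 .2 0 0 0 0;0 0 .4 0 0 0 0;0 0 1 0 0 0 0;0 0 1 0 0 0 0;0 0 1 0 0 0 0;0 0 1 0 0 0 0;0 0 1 0 0 0 0")

```text
time_s: 16.88
tcp_pos: [0.5254, -0.0706, 0.1981]
ee_rot: [0.413, 0.911, -0.0, -0.001]
contact_force: [0.6, -0.6, 0.2]
opening: -0.0003
grasp_force: 0.0
```

move_arm(motion="-1 0 1 0 0 0 0;-1 0 0 0 0 0 0;-1 0 0 0 0 0 0;-1 0 0 0 0 0 0;0 0 0 0 0 0 0;0 0 0 0 0 0 0")

```text
time_s: 17.62
tcp_pos: [0.4267, -0.0709, 0.2228]
ee_rot: [0.413, 0.911, 0.0, 0.0]
contact_force: [1.0, 0.1, 0.0]
opening: -0.0002
grasp_force: 0.0
```

```bash
python3 chk.py end
```

```text
[ 0.42671095 -0.07090842  0.2227763 ] [1.00069845 0.12095441 0.02218236] [-0.01855366 -0.00828794 -0.01774827]
key 68 347.25 179.38235294117646
((0.5703426003456116, -0.089768186211586), (0.15037284791469574, 0.23091308772563934), 19.776504516601562)
```

View pics/end.png

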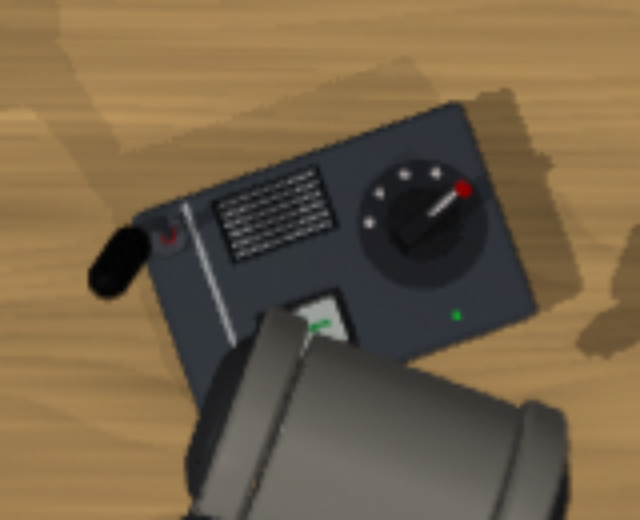

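The pointer at (445,205) aims at the red dot at (463,188). The console is within about 1 mm of where it started and the arm is clear, so I'll hand it in.

```bash
python3 -c "from station import r;print(r.sign_off())"
```

```text
the job is handed in; nothing more can be done
None
```

The job is handed in: the selector is on the red dot, the talk key was held down for about a second and let up, and the console moved only about 1 mm and 1°; the sign-off gave no verdict.

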